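Load a figure-base blank into the stamping die

ROBOT

A 6-joint arm with a two-finger parallel gripper is mounted at the origin on the work surface. World frame = base frame: x ahead of the robot, y to its left, z up, the work surface at z = 0. Lengths are in mm, angles in rad, forces in N, time in s.
With the tool pointing down it reaches from about 275 to 1000 mm from the base axis. Payload 8.4 kg.
Tool frame: the origin (TCP) lies between the finger pads; the fingertips stand 17 mm ahead of it and the grasp point (between the pads) lies 2 mm behind it; z points along the fingers, y is the line along which they close (so a half turn about z gives the same grasp; the last joint's range is limited). The gripper opens to 85 mm and grips with 20 to 120 N. Pads are 22 mm wide; open, the fingers measure 114 mm over their backs; the gripper's body (76 mm by 85 mm) begins 54 mm behind the grasp point. The pads swing forward as they close: fully open they stand 13 mm farther back than shut.
Start: joints at [1.258, 0.353, 1.633, -0, 1.155, -0.002], TCP at [191.136, 595.059, 248.281] pointing down, gripper open.
Joint ranges: [-2.63, 2.63], [-0.92, 2.1], [0.06, 2.66], [-1.3, 4.44], [0, 2.69], [-3.02, 3.02]. Speed limits (rad/s): [2.22, 2.22, 2.79, 3.14, 3.14, 3.14].

INTERFACE

Orientations are given as [roll, pitch, yaw] about the fixed x, y, z axes, in that order (R = Rz(yaw) Ry(pitch) Rx(roll)).
In Python, from rig import sense, grab_frame, sign_off gives the robot as it stands. The module is installed in compiled form; this text tells all that it offers.
- The arm moves only by the tool send_rows, never from a script. Its argument "moves" is a list that holds one entry, the list of rows, each a list of 7 numbers: the shift along the world's x, y, z in m, then the turn, a rotation vector about the world's x, y, z in rad, then the opening, from -1 (shut) to 1 (fully open). In form: [[[dx, dy, dz, rx, ry, rz, jaw], ...]]. A call has 1 to 10 rows; each row shifts and turns the commanded pose from where the row before left it; what a row does not reach is not made up. A row lasts 1/10 s, in which the tool goes at most 50 mm and 8.59 degrees, less where a joint would pass 70% of its speed; a pose out of reach is approached as far as the arm can. A call with a gripper value outside its range is refused whole. The fingers move at their own pace and stop on an object; "grip_force" is the grip in N (left out, the last holds). Time passes only in rows, so rows that do not move let the fingers close. It gives the time, the measured TCP pose, the force, the opening and the grip force at its end, in the units of the state.
- sense(): the state, without advancing time (a new reading comes with each control period).
- grab_frame(name): name is "side" or "top"; returns a dict with "img" (400x640x3 uint8, red, green, blue), "mtx" (3x3 intrinsics, pixels), "dist" ([k1, k2, p1, p2, k3] as OpenCV has them; the pictures are not rectified), "rvec" (rotation vector, rad) and "tvec" (3), from world to camera coordinates, as OpenCV has them. Camera axes: x right, y down, z forward; pixel columns grow to the right and rows downward; lengths in mm; the calibration is good to about 2 mm. A picture is of the moment at which its call begins. There is no depth.
- sign_off(): hands the job in; it is judged then, once.
The state is a dict: "clock": time; "qpos": joint angles; "qvel": joint speeds; "joint_efforts": joint torques, N m; "eef_pos": TCP position; "tcp_rot": TCP orientation; "contact_force": force on the tool from outside, world axes, zero at the start; "wrist_torque": the same for the moment, N m; "opening": opening from 0.0 (shut) to 1.0 (fully open); "grasp_force": force on a finger pad.
Only numpy, scipy, OpenCV 4.12 (cv2) and the standard library are available. Lean on these libraries where they do the work, as an engineer would, in place of code of your own. Each camera call takes 0.05 s, during which the arm holds its last target. There are 200 camera calls.

TASK

Take the wooden base blank out of the upright stand, turn it so that the face with the round dark dowel mark looks up, and seat it in the matching hollow of the steel stamping die, flat and fully home on the floor of the hollow, then let go of it. Leave the finished figure, the paint jar and the tin standing where they are.

Things in the scene. Friction and masses are not known exactly. Their poses are not given: they have to be found in the camera images.
- blank: Loose light-wood blank, about 0.1 kg, 110 (x) x 60 (y) x 16 mm (z), its +x +y corner cut off by 20 x 20 mm at 45 degrees: fits the die only one face up, one way round. Origin: centre of the plain face; z points out through the other face, with a flat dark round mark 22 mm wide in its middle. Starts on its short edge in the stand, x upwards, z level.
- stand: Fixed wooden stand, base 150 (x) x 110 (y) x 12 mm high; origin: centre of its underside. Two walls 44 mm long (along x), 12 mm thick, tops at 52 mm, leave an 18.4 mm slot along x in its middle, floor at 12 mm. Stops 10 mm high centre the blank along x. The marked face looks to the stand's +y; the blank's long edges stand 8 mm clear beyond the walls' ends.
- rest: Fixed wooden rest block, 80 (x) x 36 (y) x 30 mm high, origin at the centre of its underside: a free place to lay the blank for another grasp, fingers passing beside it.
- bed: Fixed grey bed plate, 210 (x) x 160 (y) x 12 mm; origin: centre of its underside. End stops 12 mm high with inner faces at x = +-86 mm. Between them is clamped the steel die, 156 (x) x 100 (y) x 28 mm, square to the bed and central in y, but anywhere up to 8 mm off centre along x: where exactly is not measured and must be felt or seen. The die's top is 40 mm above this origin.
- figure: Finished figure, 212 mm tall, white conical cape on a black foot 90 mm across, loose; origin at the centre of its foot. Bystander.
- jar: Black paint jar, closed, 60 mm across, 75 mm tall, loose; origin under its centre. Bystander.
- tin: Shallow open steel tin, 72 mm across, 26 mm tall, loose; origin under its centre. Bystander.
- hollow (a point): Point of the bed at the middle of the hollow's floor if the die were clamped central (the true hollow is up to 8 mm off along x), axes as the bed's. The hollow is 10 mm deep and matches the blank's outline with 1.5 mm to spare on each side, cut corner at +x +y; the blank's axes in it point as these. A seated blank has its origin at this height and stands 6 mm proud of the die.
Mind the look-alikes: they are no part of the job. What is meant by the blank is not blue or white, and is the larger of those in its own colour.

How it is judged:
By the outcome, as a careful person would: the job done as asked, in the order asked, and still so for the second after the job is handed in, with the robot touching nothing.
It also fails if it takes over 56 s, if anything falls off the work surface, if the arm or the gripper's body presses on something with over 40 N, if the wrist force passes 120 N, or if a joint passes its speed limit or range.

## Working session

There is one attempt and no reset: what is moved stays moved. The work goes in short steps, Python scripts to look and compute and a tool call to move; the robot and the scene stay as the last step left them, time stands still between calls to the robot, and variables do not carry over. Pictures are saved under pics/ and viewed, at most 10 in all, crops included, and the job is handed in when it is done.

Besides the shell and the picture viewer there is one more tool, called after "Request:" as name([rows], argument=value, ...), one row to a line, values as JSON. send_rows: Moves the arm, as the interface text tells. Its arguments: {"type":"object","properties":{"moves":{"type":"array"},"grip_force":{"type":"number"}},"required":["moves"]}

```bash
mkdir -p pics; python3 - <<'E'
from rig import *
import cv2,pickle
for n in("side","top"):
    f=grab_frame(n); pickle.dump(f,open(n+"0.pkl","wb")); cv2.imwrite(f"pics/{n}0.png",f["img"][:,:,::-1]); print(n,f["mtx"],f["dist"],f["rvec"],f["tvec"])
print(sense())
E
```

```text
side [[457.36607359   0.         329.2914086 ]
 [  0.         457.36607359 203.17944717]
 [  0.           0.           1.        ]] [-0.09684298  0.          0.          0.          0.        ] [ 2.27851248 -0.33340515  0.14269127] [-567.47802343  122.2176041  1035.06025688]
top [[395.64490318   0.         314.73254812]
 [  0.         395.64490318 195.74481029]
 [  0.           0.           1.        ]] [-0.09631337  0.          0.          0.          0.        ] [ 2.22076946 -2.16610248  0.09144225] [ -80.5927047   555.5409062  1007.57154498]
{'clock': 0.1, 'qpos': array([ 1.25758955e+00,  3.53603960e-01,  1.63403989e+00,  3.45777868e-06,
        1.15520373e+00, -2.42183254e-03]), 'qvel': array([ 0.00064618, -0.00074012, -0.00140661, -0.00047479,  0.00045289,
       -0.00013483]), 'joint_efforts': array([-9.10461245e-05, -6.06354547e+01, -3.42818856e+01, -1.45741719e-04,
        3.96451927e-03, -1.91053078e-05]), 'eef_pos': array([191.01844606, 594.67697265, 247.62958646]), 'tcp_rot': array([-3.14033774e+00, -6.20090356e-06,  2.83080630e+00]), 'contact_force': array([-0.04966043, -0.53155874,  0.27996213]), 'wrist_torque': array([0.01343358, 0.04057251, 0.00063258]), 'grasp_force': 0.0, 'opening': 0.9986076601173077}
```

View pics/side0.png

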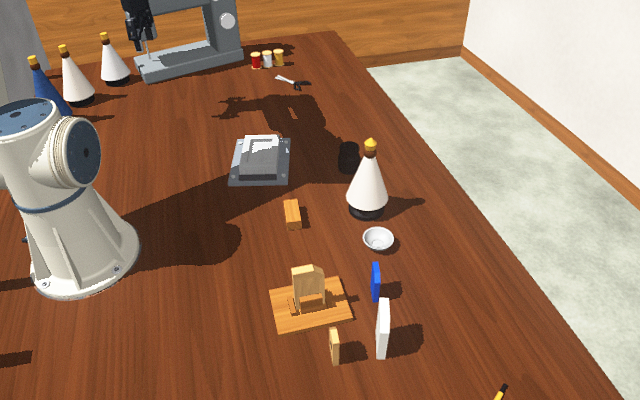

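View pics/top0.png

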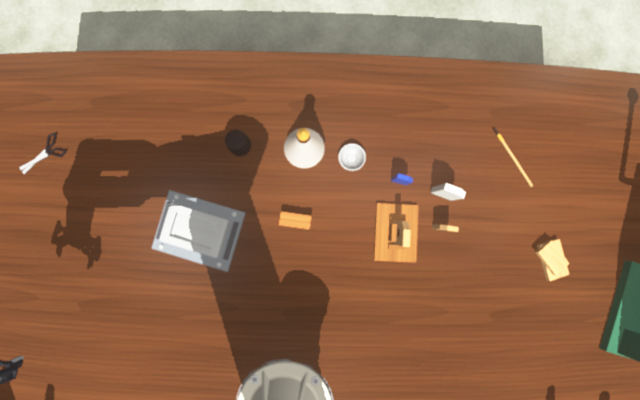

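The side view shows the stand with the blank at about (310,290), the rest at (292,214) and the die at (262,160). In the top view the stand is at (397,232), the rest at (295,218) and the bed at (198,231). I'll enlarge the stand and the die next.

```bash
cat > h.py <<'E'
import cv2,pickle,numpy as np
def load(n): return pickle.load(open(n+".pkl","rb"))
def ray(f,uv):
    p=cv2.undistortPoints(np.array(uv,float).reshape(-1,1,2),f["mtx"],f["dist"])[:,0]
    R=cv2.Rodrigues(np.array(f["rvec"]))[0]; t=np.array(f["tvec"]).ravel()
    return -R.T@t, np.c_[p,np.ones(len(p))]@R
def plane(f,uv,z):
    c,d=ray(f,uv); return c+d*((z-c[2])/d[:,2])[:,None]
def proj(f,P): return cv2.projectPoints(np.array(P,float),np.array(f["rvec"]),np.array(f["tvec"]),f["mtx"],f["dist"])[0][:,0]
def tri(f,a,g,b):
    c,d=ray(f,[a]);e,k=ray(g,[b]);d=d[0];k=k[0]
    s=np.linalg.lstsq(np.c_[d,-k],e-c,rcond=None)[0]; p=c+s[0]*d;q=e+s[1]*k
    return (p+q)/2,np.linalg.norm(p-q)
E
python3 - <<'E'
from h import *
s=load("side0");t=load("top0")
def crop(f,x,y,w,h,k): return cv2.resize(f["img"][y:y+h,x:x+w],None,fx=k,fy=k,interpolation=cv2.INTER_CUBIC)
a=np.hstack([crop(s,260,255,100,75,4),crop(t,360,195,100,75,4)])
b=np.hstack([crop(s,215,125,100,75,4),crop(t,148,183,100,75,4)])
cv2.imwrite("pics/c0.png",np.vstack([a,b])[:,:,::-1])
# rest: orange mask, bed: contour
for n,f in(("s",s),("t",t)):
    hsv=cv2.cvtColor(f["img"],cv2.COLOR_RGB2HSV)
    for u,v in ([(292,205),(285,290),(245,143),(235,178)] if n=="s" else [(295,215),(380,210),(175,200),(195,230)]): print(n,u,v,hsv[v,u])
    print(ray(f,[(320,200)])[0])
E
```

```text
s 292 205 [ 18 163 246]
s 285 290 [ 16 174 233]
s 245 143 [ 75   2 246]
s 235 178 [113  23  99]
[ 351.10041794 -825.43451632  776.98426045]
t 295 215 [ 17 147 248]
t 380 210 [ 15 150 237]
t 175 200 [100   6 123]
t 195 230 [ 18   8 160]
[ 486.83109171  -52.42999833 1044.30258267]
```

View pics/c0.png

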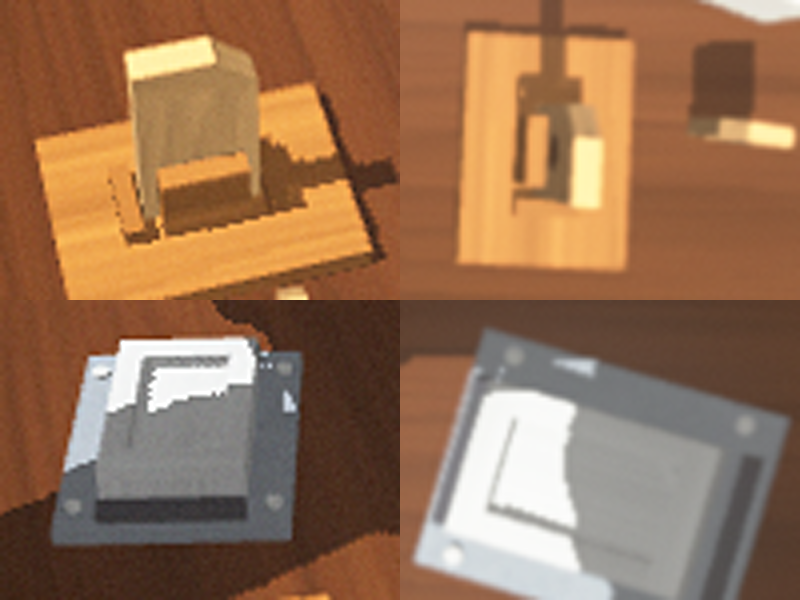

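```bash
python3 - <<'E'
from h import *
s=load("side0");t=load("top0")
np.set_printoptions(precision=1,suppress=True)
C=lambda ox,oy,cx,cy,L:[((u-cx)/4-.375+ox,(v-cy)/4-.375+oy) for u,v in L]
def show(n,P): print(n,P[:,:2].tolist() and P, "edges",np.linalg.norm(np.diff(P,axis=0),axis=1),"yaw",np.degrees(np.arctan2(*(np.diff(P,axis=0)[:,1::-1].T[[0,1]]))),"mean",P.mean(0))
T=C(360,195,400,0,[(468,30),(635,38),(626,270),(458,262)])
show("stand top",plane(t,T,12))
S=C(260,255,0,0,[(36,140),(312,85),(378,250)])
show("stand side",plane(s,S,12))
# blank top edge points side vs plane z=12+110=122 (top view sunlit end face)
show("blank top t",plane(t,C(360,195,400,0,[(573,136),(602,138),(600,208),(570,206)]),122))
show("blank top s",plane(s,C(260,255,0,0,[(126,52),(210,37),(216,68),(134,82)]),122))
show("bed t",plane(t,C(148,183,400,300,[(487,328),(790,415),(413,562)]),12))
show("bed s",plane(s,C(215,125,0,300,[(90,352),(302,352),(290,540),(52,545)]),12))
show("die t",plane(t,C(148,183,400,300,[(485,388),(722,450),(683,600)]),40))
show("die s",plane(s,C(215,125,0,300,[(120,340),(258,340),(247,498),(97,498)]),40))
show("hollow t",plane(t,C(148,183,400,300,[(515,420),(488,508),(650,562)]),40))
show("hollow s",plane(s,C(215,125,0,300,[(130,445),(143,358),(228,358)]),40))
def big(f,lo,hi,box):
    h=cv2.cvtColor(f["img"],cv2.COLOR_RGB2HSV);m=cv2.inRange(h,lo,hi);z=np.zeros_like(m);x,y,w,hh=box;z[y:y+hh,x:x+w]=m[y:y+hh,x:x+w]
    c=max(cv2.findContours(z,0,1)[0],key=cv2.contourArea);return cv2.boxPoints(cv2.minAreaRect(c))
show("rest t",plane(t,big(t,(10,110,200),(25,255,255),(270,200,50,40)),30))
d=cv2.cvtColor(t["img"][180:275,145:250],cv2.COLOR_RGB2GRAY)
e=cv2.createCLAHE(8,(6,6)).apply(cv2.resize(d,None,fx=7,fy=6,interpolation=cv2.INTER_CUBIC));cv2.imwrite("pics/c1.png",e)
E
```

```text
stand top [[ 545.3 -229.7   12. ]
 [ 542.7 -341.    12. ]
 [ 390.4 -336.7   12. ]
 [ 393.8 -225.6   12. ]] edges [111.3 152.4 111.1] yaw [-91.3 178.4  88.2] mean [ 468.  -283.2   12. ]
stand side [[ 393.5 -224.3   12. ]
 [ 542.2 -230.4   12. ]
 [ 542.4 -339.6   12. ]] edges [148.8 109.2] yaw [ -2.3 -89.9] mean [ 492.7 -264.8   12. ]
blank top t [[ 478.3 -273.8  122. ]
 [ 477.5 -291.1  122. ]
 [ 436.6 -290.4  122. ]
 [ 437.4 -272.6  122. ]] edges [17.3 40.9 17.8] yaw [-92.7 179.1  87.3] mean [ 457.5 -282.   122. ]
blank top s [[ 437.6 -272.2  122. ]
 [ 477.5 -274.6  122. ]
 [ 475.3 -293.6  122. ]
 [ 437.1 -290.8  122. ]] edges [40.  19.1 38.3] yaw [ -3.4 -96.6 175.9] mean [ 456.9 -282.8  122. ]
bed t [[564.3 317.   12. ]
 [512.4 113.8  12. ]
 [409.2 359.8  12. ]] edges [209.8 266.7] yaw [-104.3  112.8] mean [495.3 263.5  12. ]
bed s [[409.6 365.1  12. ]
 [563.2 317.1  12. ]
 [506.1 101.6  12. ]
 [353.9 142.6  12. ]] edges [160.8 223.  157.6] yaw [ -17.4 -104.8  164.9] mean [458.2 231.6  12. ]
die t [[523.7 306.4  40. ]
 [488.4 151.8  40. ]
 [393.  173.3  40. ]] edges [158.6  97.8] yaw [-102.9  167.3] mean [468.3 210.5  40. ]
die s [[430.9 330.8  40. ]
 [528.1 300.3  40. ]
 [482.8 118.2  40. ]
 [388.3 147.3  40. ]] edges [101.8 187.6  98.9] yaw [ -17.4 -103.9  162.9] mean [457.5 224.2  40. ]
hollow t [[503.8 285.9  40. ]
 [447.2 301.   40. ]
 [416.3 195.2  40. ]] edges [ 58.5 110.2] yaw [ 165.  -106.3] mean [455.8 260.7  40. ]
hollow s [[418.2 199.1  40. ]
 [443.4 302.1  40. ]
 [502.5 283.6  40. ]] edges [106.   61.9] yaw [ 76.2 -17.4] mean [454.7 261.6  40. ]
rest t [[479.2  24.8  30. ]
 [515.1  20.7  30. ]
 [505.7 -59.5  30. ]
 [469.9 -55.3  30. ]] edges [36.1 80.8 36.1] yaw [ -6.5 -96.7 173.3] mean [492.5 -17.3  30. ]
```

View pics/c1.png

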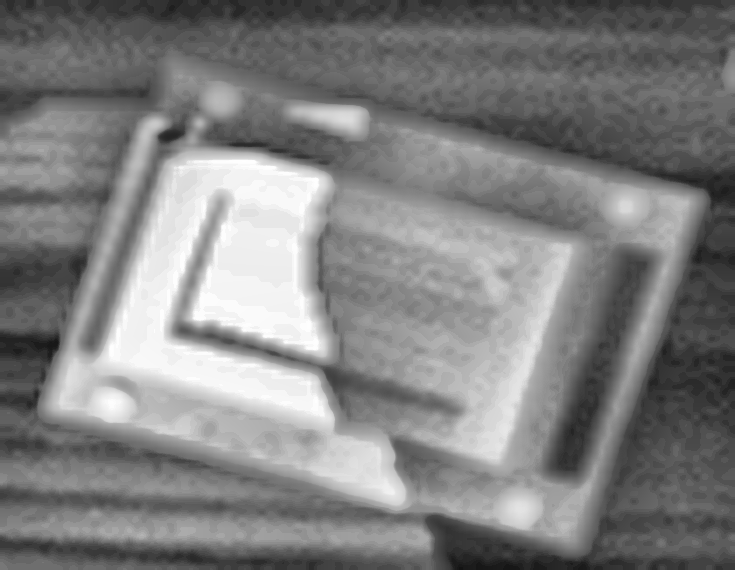

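The enhanced top view shows the hollow's sharp corner at about (180,325). A short chamfer near (490,270) is the cut corner, so it lies toward world +X −Y and the bed yaw is about −104°. I plan to grip the blank by its long edges with the tool level, pointing at the marked face (−Y). One roll about X then brings the mark up.

Request:
send_rows([
  [[0.028,-0.04,0.01,0,0,-0.1286,1],[0.028,-0.04,0.01,0,0,-0.1286,1],[0.028,-0.04,0.01,0,0,-0.1286,1],[0.028,-0.04,0.01,0,0,-0.1286,1],[0.028,-0.04,0.01,0,0,-0.1286,1],[0.028,-0.04,0.01,0,0,-0.1286,1],[0.028,-0.04,0.01,0,0,-0.1286,1],[0.028,-0.04,0.01,0,0,-0.1286,1],[0.028,-0.04,0.01,0,0,-0.1286,1],[0.028,-0.04,0.01,0,0,-0.1286,1]],
])

```text
clock: 1.1
eef_pos: [471.7, 193.2, 348.6]
tcp_rot: [-3.141, -0.0, 1.539]
contact_force: [1.0, -0.1, 0.6]
opening: 1.003
grasp_force: 0.0
```

Request:
send_rows([
  [[0,-0.034,0,-0.14,0,0,1],[0,-0.034,0,-0.14,0,0,1],[0,-0.034,0,-0.14,0,0,1],[0,-0.034,0,-0.14,0,0,1],[0,-0.034,0,-0.14,0,0,1],[0,-0.034,0,-0.14,0,0,1],[0,-0.034,0,-0.14,0,0,1],[0,-0.034,0,-0.14,0,0,1]],
])

```text
clock: 1.9
eef_pos: [471.5, -77.6, 348.6]
tcp_rot: [3.085, 1.124, 1.51]
contact_force: [0.3, -0.1, 0.1]
opening: 1.0
grasp_force: 0.0
```

```bash
python3 - <<'E'
from rig import *
import numpy as np
np.set_printoptions(precision=3,suppress=True)
s=sense();print(s["clock"],s["qpos"],s["eef_pos"],s["tcp_rot"],s["contact_force"],s["wrist_torque"])
E
```

```text
1.9 [ 0.428  0.291  1.939 -0.965  1.601  0.794] [471.472 -77.573 348.643] [3.085 1.124 1.51 ] [ 0.307 -0.093  0.103] [ 0.451  0.013 -0.013]
```

Request:
send_rows([
  [[-0.0006,-0.0192,-0.0371,0.02,0,0,1],[-0.0006,-0.0192,-0.0371,0.02,0,0,1],[-0.0006,-0.0192,-0.0371,0.02,0,0,1],[-0.0006,-0.0192,-0.0371,0.02,0,0,1],[-0.0006,-0.0192,-0.0371,0.02,0,0,1],[-0.0006,-0.0192,-0.0371,0.01,0,0,1],[0,0,0,0,0,0,1]],
])

```text
clock: 2.6
eef_pos: [464.9, -193.8, 122.2]
tcp_rot: [3.113, 1.009, 1.53]
contact_force: [0.3, -0.2, 0.2]
opening: 1.001
grasp_force: 0.0
```

```bash
cat > st.py <<'E'
from rig import *
import numpy as np
from scipy.spatial.transform import Rotation as R
np.set_printoptions(precision=3,suppress=True)
def st():
    s=sense();r=R.from_euler("xyz",s["tcp_rot"]);M=r.as_matrix()
    print(s["clock"],"q",s["qpos"],"p",s["eef_pos"],"F",s["contact_force"],"T",s["wrist_torque"],"op",s["opening"],s["grasp_force"]);print("x",M[:,0],"y",M[:,1],"z",M[:,2])
    return s,r
E
python3 - <<'E'
from st import *
from h import pickle,cv2
st()
a=[]
for n in("side","top"):
    f=grab_frame(n); pickle.dump(f,open(n+"1.pkl","wb")); a.append(f["img"])
c=np.hstack([cv2.resize(a[0][200:350,250:400],(400,400)),cv2.resize(a[1][180:280,340:440],(400,400))])
cv2.imwrite("pics/p1.png",c[:,:,::-1])
E
```

```text
2.6 q [ 0.171  0.587  2.111 -1.16   1.141  1.106] p [ 464.866 -193.819  122.218] F [ 0.258 -0.227  0.214] T [ 0.388 -0.041 -0.061] op 1.0007847352465433 0.0
x [ 0.022  0.532 -0.847] y [ 1.    -0.016  0.015] z [-0.006 -0.847 -0.532]
```

View pics/p1.png

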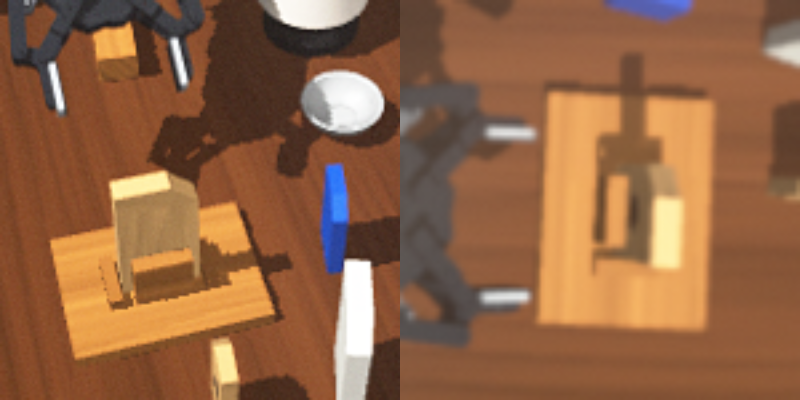

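The crops show the open fingers straddling the blank evenly, with the stand and blank undisturbed. I'll trim the yaw and advance along the tool axis.

Request:
send_rows([
  [[0.003,0,0,0,0.015,-0.01,1],[0,-0.0232,-0.0137,0,0,0,1],[0,-0.0232,-0.0137,0,0,0,1],[0,-0.0232,-0.0137,0,0,0,1],[0,-0.0232,-0.0137,0,0,0,1],[0,0,0,0,0,0,1]],
])

```text
clock: 3.3
eef_pos: [478.0, -273.3, 79.0]
tcp_rot: [-3.135, 1.002, 1.531]
contact_force: [0.7, 0.2, 0.3]
opening: 0.999
grasp_force: 0.0
```

```bash
python3 - <<'E'
from st import *
st()
E
```

```text
3.3 q [-0.001  0.684  2.071 -1.294  1.065  1.122] p [ 477.972 -273.262   78.958] F [0.663 0.248 0.251] T [ 0.422 -0.069 -0.007] op 0.9992174572984195 0.0
x [ 0.021  0.538 -0.843] y [ 0.999 -0.045 -0.003] z [-0.04  -0.842 -0.539]
```

Joint 4 reached its limit and the tool drifted in X. The force is negligible. I'll back off and approach 45° below level instead.

Request:
send_rows([
  [[0,0.0232,0.0137,0.02,0,0,1],[-0.003,0.025,0.025,0.06,0,0.005,1],[-0.003,0.025,0.025,0.07,0,0.007,1],[-0.003,0.025,0.025,0.07,0,0.007,1],[0,0,0,0,0,0,1]],
])

```text
clock: 3.8
eef_pos: [469.8, -171.6, 171.8]
tcp_rot: [-3.135, 0.778, 1.555]
contact_force: [1.2, -0.8, 0.2]
opening: 0.998
grasp_force: 0.0
```

```bash
python3 - <<'E'
from st import *
st()
E
```

```text
3.8 q [ 0.116  0.377  2.074 -0.92   1.063  0.759] p [ 469.822 -171.625  171.792] F [ 1.16  -0.794  0.213] T [0.296 0.001 0.027] op 0.997790839191587 0.0
x [ 0.011  0.712 -0.702] y [ 1.    -0.02  -0.004] z [-0.017 -0.702 -0.712]
```

Request:
send_rows([
  [[-0.0018,-0.0214,-0.0103,0,-0.004,-0.006,1],[0,-0.031,-0.031,0,0,0,1],[0,-0.031,-0.031,0,0,0,1],[0,-0.031,-0.031,0,0,0,1],[0,0,0,0,0,0,1]],
])

```text
clock: 4.3
eef_pos: [463.6, -290.4, 60.8]
tcp_rot: [-3.122, 0.782, 1.554]
contact_force: [-0.0, 0.2, -0.3]
opening: 1.002
grasp_force: 0.0
```

```bash
python3 - <<'E'
from st import *
st()
E
```

```text
4.3 q [-0.132  0.597  2.103 -1.232  0.839  0.943] p [ 463.579 -290.409   60.767] F [-0.025  0.249 -0.32 ] T [ 0.309 -0.06  -0.027] op 1.0018981310625923 0.0
x [ 0.012  0.71  -0.704] y [ 0.999 -0.031 -0.014] z [-0.031 -0.704 -0.71 ]
```

Request:
send_rows([
  [[0.0042,0.004,0.0075,0,-0.014,0.005,1],[0,0,0,0,0,0,1],[0,0,0,0,0,0,1]],
])

```text
clock: 4.6
eef_pos: [471.0, -283.8, 72.4]
tcp_rot: [3.131, 0.782, 1.541]
contact_force: [-0.3, 0.7, -1.0]
opening: 1.0
grasp_force: 0.0
```

```bash
python3 - <<'E'
from st import *
st()
E
```

```text
4.6 q [-0.117  0.572  2.103 -1.223  0.841  0.939] p [ 470.959 -283.843   72.45 ] F [-0.347  0.654 -1.038] T [ 0.377  0.008 -0.003] op 0.9997233942866214 0.0
x [ 0.021  0.709 -0.705] y [ 1.    -0.022  0.007] z [-0.01  -0.704 -0.71 ]
```

Request:
send_rows([
  [[-0.0025,-0.0015,-0.003,0,0.005,-0.003,1],[0,0,0,0,0,0,1],[0,0,0,0,0,0,1]],
])

```text
clock: 4.9
eef_pos: [467.0, -286.2, 67.9]
tcp_rot: [-3.141, 0.781, 1.545]
contact_force: [0.7, 0.1, 0.4]
opening: 1.004
grasp_force: 0.0
```

Request:
send_rows([
  [[0,0,0,0,0,0,0.3],[0,0,0,0,0,0,0.3],[0,0,0,0,0,0,0.3],[0,0,0,0,0,0,0.3],[0,0,0,0,0,0,0.3]],
], grip_force=30)

```text
clock: 5.4
eef_pos: [467.0, -286.4, 67.8]
tcp_rot: [-3.141, 0.781, 1.544]
contact_force: [0.1, 0.2, 2.8]
opening: 0.699
grasp_force: 34.2
```

```bash
python3 - <<'E'
from st import *
st()
E
```

```text
5.4 q [-0.123  0.581  2.105 -1.226  0.84   0.942] p [ 466.979 -286.43    67.83 ] F [0.08  0.245 2.802] T [ 0.209  0.018 -0.059] op 0.699306037942875 34.248971343040466
x [ 0.019  0.71  -0.704] y [ 1.    -0.027 -0.001] z [-0.02  -0.704 -0.71 ]
```

Request:
send_rows([
  [[0,0,0,0,0,0,-1],[0,0,0.003,0,0,0,-1],[0,0,0.012,0,0,0,-1],[0,0,0.015,0,0,0,-1],[0,0,0.02,0,0,0,-1],[0,0,0.025,0,0,0,-1],[0,0,0.025,0,0,0,-1],[0,0,0,0,0,0,-1]],
], grip_force=60)

```text
clock: 6.2
eef_pos: [468.3, -286.6, 170.5]
tcp_rot: [3.136, 0.782, 1.54]
contact_force: [1.1, 0.1, -1.4]
opening: 0.691
grasp_force: 64.4
```

```bash
python3 - <<'E'
from st import *
from h import pickle,cv2
st()
a=[]
for n in("side","top"):
    f=grab_frame(n); pickle.dump(f,open(n+"2.pkl","wb")); a.append(f["img"])
c=np.hstack([cv2.resize(a[0][180:330,240:390],(400,400)),cv2.resize(a[1][180:280,340:440],(400,400))])
cv2.imwrite("pics/p2.png",c[:,:,::-1])
E
```

```text
6.2 q [-0.123  0.379  2.079 -1.059  0.934  0.679] p [ 468.329 -286.615  170.462] F [ 1.092  0.1   -1.449] T [ 0.416 -0.009  0.004] op 0.6913969185606504 64.38318729400635
x [ 0.022  0.709 -0.705] y [ 1.    -0.027  0.004] z [-0.016 -0.704 -0.71 ]
```

View pics/p2.png

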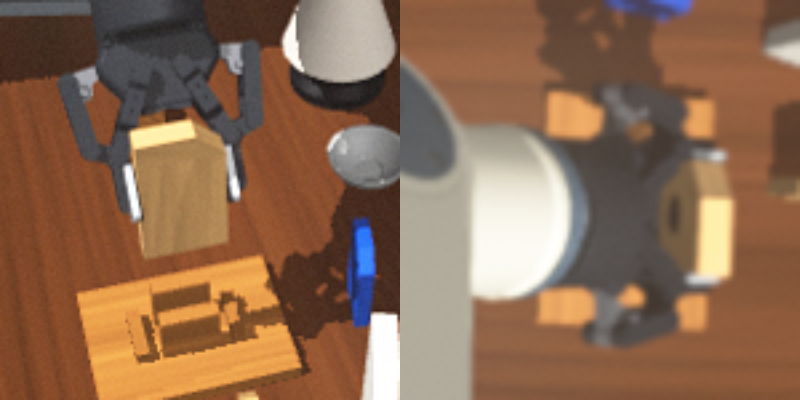

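The side crop shows the blank gripped by both long edges and clear of the stand. In the top crop the mark is visible on the +Y face at (675,213). Next I roll it 90° about X and carry it to the rest.

Request:
send_rows([
  [[0.002,0.015,0.01,0.1428,-0.0039,0,-1],[0.002,0.025,0.01,0.1428,-0.0039,0,-1],[0.002,0.025,0.01,0.1428,-0.0039,0,-1],[0.002,0.025,0.005,0.1428,-0.0039,0,-1],[0.002,0.025,0.005,0.1428,-0.0039,0,-1],[0.002,0.025,0,0.1428,-0.0039,0,-1],[0.002,0.025,0,0.1428,-0.0039,0,-1],[0.002,0.025,0,0.1428,-0.0039,0,-1],[0.002,0.025,0,0.1428,-0.0039,0,-1],[0.002,0.025,0,0.1428,-0.0039,0,-1]],
])

```text
clock: 7.3
eef_pos: [486.9, -45.8, 207.0]
tcp_rot: [-3.14, -0.653, 1.542]
contact_force: [0.1, 0.7, -1.1]
opening: 0.696
grasp_force: 64.5
```

Request:
send_rows([
  [[0.002,0.025,0,0.1428,-0.0039,0,-1],[0,0,0,0,0,-0.09,-1],[0,0,0,0,0,0,-1],[0,0,0,0,0,0,-1]],
])

```text
clock: 7.7
eef_pos: [488.5, -21.5, 207.0]
tcp_rot: [-3.139, -0.789, 1.454]
contact_force: [-0.5, 0.4, -0.3]
opening: 0.694
grasp_force: 64.6
```

```bash
python3 - <<'E'
from st import *
st()
E
```

```text
7.7 q [-0.501  0.38   1.958  0.759  1.27  -0.796] p [488.466 -21.507 206.976] F [-0.524  0.436 -0.309] T [-0.401  0.036  0.027] op 0.6943929169686359 64.60038900375366
x [0.082 0.699 0.71 ] y [ 0.993 -0.115 -0.001] z [ 0.081  0.705 -0.704]
```

Request:
send_rows([
  [[0.0039,0.0035,-0.03,0,0,0,-1],[0,0,-0.04,0,0,0,-1],[0,0,-0.04,0,0,0,-1],[0,0,-0.03,0,0,0,-1],[0,0,-0.015,0,0,0,-1],[0,0,-0.008,0,0,0,-1],[0,0,0,0,0,0,-1]],
])

```text
clock: 8.4
eef_pos: [493.2, -17.9, 44.7]
tcp_rot: [3.141, -0.79, 1.455]
contact_force: [0.2, 0.8, -1.0]
opening: 0.693
grasp_force: 64.6
```

```bash
python3 - <<'E'
from st import *
st()
E
```

```text
8.4 q [-0.491  0.669  1.994  0.872  1.042 -1.052] p [493.167 -17.864  44.714] F [ 0.171  0.813 -0.954] T [-0.406  0.01   0.008] op 0.6932382900812496 64.57838416099548
x [0.081 0.699 0.71 ] y [ 0.993 -0.116  0.   ] z [ 0.082  0.706 -0.704]
```

Request:
send_rows([
  [[0,0,-0.005,0,0,0,-1],[0,0,-0.002,0,0,0,-1],[0,0,-0.001,0,0,0,-1],[0,0,0,0,0,0,-1]],
])

```text
clock: 8.8
eef_pos: [493.1, -18.0, 37.1]
tcp_rot: [3.14, -0.79, 1.455]
contact_force: [-0.2, 1.0, -0.6]
opening: 0.693
grasp_force: 64.6
```

Request:
send_rows([
  [[0,0,-0.0015,0,0,0,-1],[0,0,-0.001,0,0,0,-1],[0,0,0,0,0,0,-1]],
])

```text
clock: 9.1
eef_pos: [492.9, -17.9, 34.2]
tcp_rot: [3.141, -0.79, 1.454]
contact_force: [0.2, -0.9, 0.0]
opening: 0.693
grasp_force: 64.6
```

Request:
send_rows([
  [[0,0,-0.001,0,0,0,-1],[0,0,0,0,0,0,-1]],
])

```text
clock: 9.3
eef_pos: [492.9, -17.8, 33.7]
tcp_rot: [3.141, -0.791, 1.455]
contact_force: [-0.6, -2.0, 4.4]
opening: 0.691
grasp_force: 65.3
```

Request:
send_rows([
  [[0,0,-0.001,0,0,0,-1],[0,0,0,0,0,0,-1]],
])

```text
clock: 9.5
eef_pos: [492.9, -17.8, 33.6]
tcp_rot: [3.141, -0.792, 1.455]
contact_force: [-4.3, -4.3, 15.7]
opening: 0.691
grasp_force: 66.5
```

Request:
send_rows([
  [[0,0,0.0005,0,0,0,0.8],[0,0,0,0,0,0,1],[0,0,0,0,0,0,1],[0,0,0,0,0,0,1],[-0.001,-0.01,0.01,0,0,0,1],[-0.0025,-0.022,0.022,0,0,0,1],[-0.003,-0.025,0.025,0,0,0,1],[0,0,0.02,-0.0863,0.0101,0,1]],
])

```text
clock: 10.3
eef_pos: [486.7, -79.0, 110.2]
tcp_rot: [3.141, -0.701, 1.45]
contact_force: [0.7, -0.0, -0.1]
opening: 0.998
grasp_force: 0.0
```

Request:
send_rows([
  [[0.0013,0.0114,0.01,-0.138,0.0161,0,1],[0.0013,0.0114,0.01,-0.138,0.0161,0,1],[0.0013,0.0114,0,-0.138,0.0161,0,1],[0.0013,0.0114,0,-0.138,0.0161,0,1],[0.0013,0.0114,0,-0.138,0.0161,0,1],[0,0,0,0,0,0,1],[0,0,0,0,0,0,1]],
])

```text
clock: 11.0
eef_pos: [492.2, -18.6, 129.9]
tcp_rot: [-3.139, -0.028, 1.458]
contact_force: [0.6, -0.0, -0.7]
opening: 1.002
grasp_force: 0.0
```

```bash
python3 - <<'E'
from st import *
from h import pickle,cv2
st()
a=[]
for n in("side","top"):
    f=grab_frame(n); pickle.dump(f,open(n+"3.pkl","wb")); a.append(f["img"])
c=np.hstack([cv2.resize(a[0][110:260,220:370],(400,400)),cv2.resize(a[1][170:270,240:340],(400,400))])
cv2.imwrite("pics/p3.png",c[:,:,::-1])
E
```

```text
11.0 q [-0.059  0.306  2.016  0.038  0.821  0.028] p [492.157 -18.618 129.919] F [ 0.642 -0.02  -0.68 ] T [-0.067  0.006  0.009] op 1.0023663975459078 0.0
x [0.113 0.993 0.028] y [ 0.994 -0.113 -0.002] z [ 0.001  0.028 -1.   ]
```

View pics/p3.png

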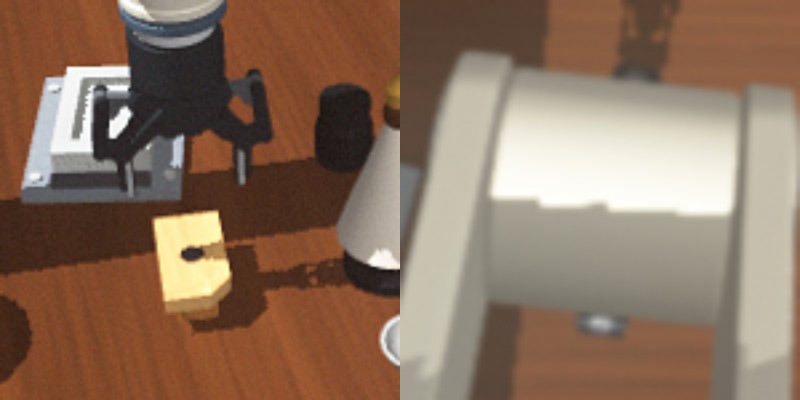

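The side crop shows the blank flat on the rest with its mark up at (192,254) and the cut corner at +X −Y. The die is now sunlit. I'll measure the blank and the hollow in it.

```bash
python3 - <<'E'
from h import *
s=load("side3");t=load("top3")
np.set_printoptions(precision=1,suppress=True)
hsv=cv2.cvtColor(s["img"],cv2.COLOR_RGB2HSV)
c=np.array([[220+(u+.5)*.375-.5,110+(v+.5)*.375-.5] for u,v in [(154,219),(220,212),(231,266),(203,302),(167,304)]])
P=plane(s,c,46);print(P);d=np.diff(P,axis=0);print(np.linalg.norm(d,axis=1),np.degrees(np.arctan2(d[:,1],d[:,0])))
print("mark",plane(s,[(220+192.5*.375-.5,110+254.5*.375-.5)],46))
a=cv2.resize(s["img"][125:195,225:295],(400,400),interpolation=cv2.INTER_CUBIC)
b=cv2.resize(t["img"][180:280,145:245],(400,400),interpolation=cv2.INTER_CUBIC)
cv2.imwrite("pics/p4.png",np.hstack([a,b])[:,:,::-1])
E
```

```text
[[470.   39.9  46. ]
 [531.2  31.9  46. ]
 [522.5 -43.4  46. ]
 [488.  -80.9  46. ]
 [457.8 -74.4  46. ]]
[61.7 75.9 50.9 30.9] [  -7.5  -96.6 -132.6  167.8]
mark [[492.9 -17.8  46. ]]
```

View pics/p4.png

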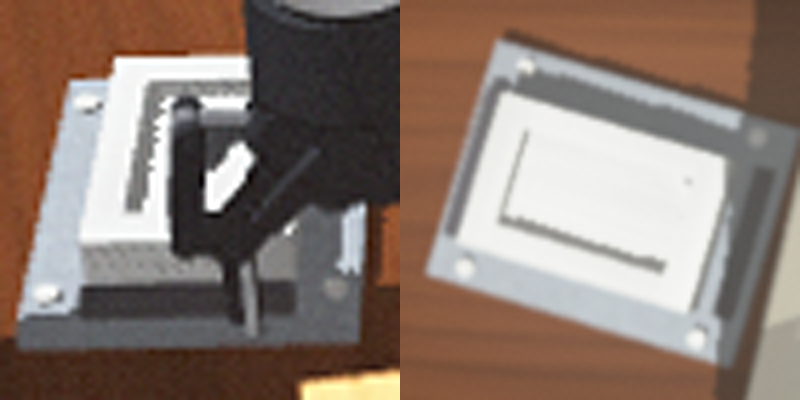

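In the top crop the lit die top has corners near (505,92), (728,155), (690,312) and (453,240). The rim shadow runs (525,130) → (500,222) → (664,270). I'll fit these sub-pixel.

```bash
python3 - <<'E'
from h import *
t=load("top3")
np.set_printoptions(precision=1,suppress=True)
k=8
im=cv2.resize(t["img"][180:280,145:245],None,fx=k,fy=k,interpolation=cv2.INTER_CUBIC)
g=im.min(2)
def px(p): p=np.array(p,float).reshape(-1,2);return (p+.5)/k-.5+[145,180]
for th in(190,210):
    m=(g>th).astype(np.uint8)
    c=max(cv2.findContours(m,0,1)[0],key=cv2.contourArea)
    h=cv2.convexHull(c);b=cv2.boxPoints(cv2.minAreaRect(h))
    W=plane(t,px(b),40)[:,:2];r=cv2.minAreaRect(W.astype(np.float32));d=np.diff(W,axis=0)
    print(th,"die",r,np.linalg.norm(d,axis=1),np.degrees(np.arctan2(d[:,1],d[:,0])))
# hollow: in bed frame of the die top: rectify to metric grid (4 px/mm) for rim profile
yaw=np.radians(-104.3);ex=np.array([np.cos(yaw),np.sin(yaw)]);ey=np.array([-ex[1],ex[0]]);c0=np.array([460.8,236.8])
def prof(axis,lo,hi,a,b):
    u=np.arange(lo,hi,.25);acc=0
    for v in np.linspace(a,b,25):
        xy=c0+(np.outer(u,ex)+v*ey if axis==0 else v*ex+np.outer(u,ey))
        q=proj(t,np.c_[xy,np.full(len(u),40.)]).astype(np.float32)
        acc=acc+cv2.remap(t["img"].min(2).astype(np.float32),q[:,0].reshape(-1,1),q[:,1].reshape(-1,1),cv2.INTER_CUBIC)[:,0]
    g=np.gradient(acc/25);return u,acc/25,g
for nm,a in(("-x rim",(0,-70,-45,-20,20)),("-y rim",(1,-45,-20,-40,35)),("-x rim lo",(0,-70,-45,-25,-10)),("-x rim hi",(0,-70,-45,10,25)),("die -x",(0,-92,-70,-35,35)),("die +x",(0,66,95,-35,35)),("die +y",(1,40,60,-60,60)),("die -y",(1,-60,-40,-60,60)),("bed -x",(0,-115,-95,-60,60)),("bed +x",(0,95,115,-60,60)),("bed -y",(1,-90,-70,-80,80)),("bed+y",(1,70,90,-80,80))):
    u,p,gr=prof(*a);i,j=gr.argmin(),gr.argmax();print(nm,"fall",u[i],round(gr[i],1),"rise",u[j],round(gr[j],1))
E
```

```text
190 die ((448.44403076171875, 237.46995544433594), (190.80126953125, 124.5532455444336), 75.10858154296875) [124.6 190.8 123.2] [ -14.9 -105.2  164.8]
210 die ((459.8695373535156, 241.12518310546875), (156.58375549316406, 102.58979034423828), 75.32589721679688) [102.6 156.6 101.6] [ -14.7 -105.   165. ]
-x rim fall -61.0 -4.4 rise -57.0 4.4
-y rim fall -32.25 -5.3 rise -25.25 5.8
-x rim lo fall -61.25 -3.8 rise -57.25 3.5
-x rim hi fall -60.75 -4.7 rise -56.75 4.7
die -x fall -90.75 -2.5 rise -83.0 6.0
die +x fall 74.25 -6.4 rise 79.25 2.1
die +y fall 49.5 -6.9 rise 55.5 0.3
die -y fall -57.5 -0.1 rise -52.25 2.4
bed -x fall -102.5 -0.2 rise -96.5 5.2
bed +x fall 110.75 -2.6 rise 102.25 1.3
bed -y fall -83.25 -0.1 rise -76.75 5.9
bed+y fall 80.5 -6.3 rise 70.0 2.8
```

```bash
python3 - <<'E'
from h import *
s=load("side3")
for (u,v),Y in(((130,196),-13),((241,184),-24)):
    c,d=ray(s,[(220+u*.375,110+v*.375)]);d=d[0];print(c+d*(Y-c[1])/d[1])
E
```

```text
[444.95636588 -13.         119.91003177]
[540.0411023  -24.         119.23874814]
```

Request:
send_rows([
  [[0.0005,0.0006,-0.02,-0.028,0,0,1],[0,0,-0.025,0,0,0,1],[0,0,-0.02,0,0,0,1],[0,0,-0.012,0,0,0,1],[0,0,0,0,0,0,1],[0,0,0,0,0,0,1]],
])

```text
clock: 11.7
eef_pos: [492.8, -19.6, 52.6]
tcp_rot: [3.141, 0.001, 1.453]
contact_force: [-0.4, -0.8, -0.8]
opening: 1.006
grasp_force: 0.0
```

```bash
python3 - <<'E'
from st import *
st()
E
```

```text
11.7 q [-0.042  0.44   2.055 -0.002  0.646  0.078] p [492.75  -19.607  52.559] F [-0.356 -0.759 -0.779] T [ 0.     0.015 -0.054] op 1.0063397582651825 0.0
x [ 0.118  0.993 -0.001] y [ 0.993 -0.118  0.001] z [ 0.    -0.001 -1.   ]
```

Request:
send_rows([
  [[0,0.0015,0,0,0,0,0.5],[0,0,0,0,0,0,-1],[0,0,0,0,0,0,-1],[0,0,0,0,0,0,-1],[0,0,0,0,0,0,-1],[0,0,0.002,0,0,0,-1],[0,0,0.01,0,0,0,-1],[0,0,0.02,0,0,0,-1],[0,0,0,0,0,0,-1]],
], grip_force=60)

```text
clock: 12.6
eef_pos: [494.3, -17.2, 86.8]
tcp_rot: [3.137, 0.001, 1.455]
contact_force: [0.3, 0.3, 0.2]
opening: 0.669
grasp_force: 64.1
```

```bash
python3 - <<'E'
from st import *
st()
from h import *
f=grab_frame("side");pickle.dump(f,open("side4.pkl","wb"))
E
```

```text
12.6 q [-0.037  0.378  2.04  -0.002  0.718  0.081] p [494.258 -17.206  86.819] F [0.285 0.305 0.164] T [0.041 0.024 0.006] op 0.6688640306501589 64.13546562194824
x [ 0.116  0.993 -0.001] y [ 0.993 -0.116  0.005] z [ 0.005 -0.002 -1.   ]
```

```bash
python3 - <<'E'
from h import *
s=load("side4")
cv2.imwrite("pics/p5.png",cv2.resize(s["img"][140:240,240:360],None,fx=6,fy=6,interpolation=cv2.INTER_CUBIC)[:,:,::-1])
E
```

```text
(no output)
```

View pics/p5.png

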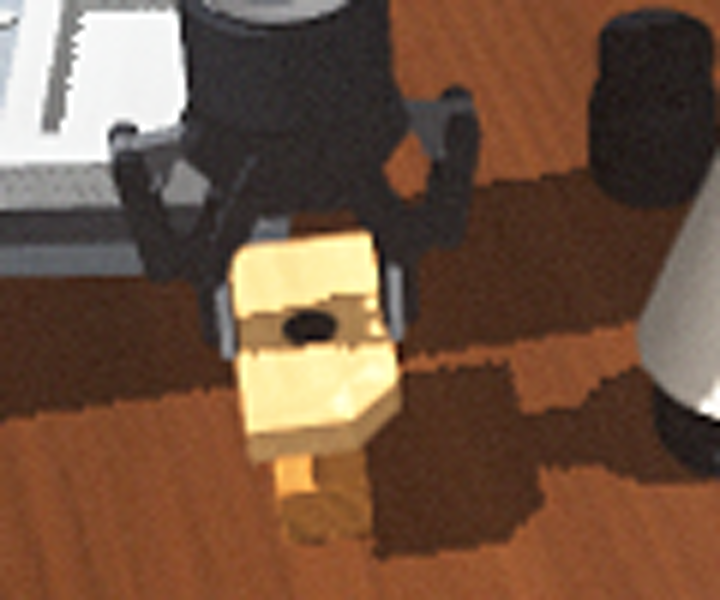

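Picture: the blank is level in the grip, mark up, at (310,326) in the crop. It is clear of the rest, with the cut corner at (+X, −Y).

```bash
python3 - <<'E'
from h import *
print(plane(load("side4"),[(240+310.5/6-.5,140+326.5/6-.5)],80.2))
E
```

```text
[[494.03472843 -17.50231579  80.2       ]]
```

Request:
send_rows([
  [[0,0.005,0.02,0,0,0,-1],[-0.004,0.03,0.02,0,0,-0.02,-1],[-0.0045,0.035,0,0,0,-0.02,-1],[-0.0045,0.035,0,0,0,-0.02,-1],[-0.0045,0.035,0,0,0,-0.02,-1],[-0.0045,0.035,0,0,0,-0.02,-1],[-0.0045,0.035,0,0,0,-0.02,-1],[-0.0045,0.03,0,0,0,-0.022,-1],[-0.002,0.018,0,0,0,0,-1],[0,0,0,0,0,0,-1]],
])

```text
clock: 13.65
eef_pos: [459.2, 242.7, 123.9]
tcp_rot: [3.141, 0.001, 1.315]
contact_force: [-0.1, -0.0, -2.0]
opening: 0.673
grasp_force: 64.4
```

```bash
python3 - <<'E'
from st import *
st()
E
```

```text
13.65 q [ 0.484  0.351  1.964 -0.002  0.827  0.741] p [459.23  242.656 123.939] F [-0.144 -0.041 -1.992] T [ 0.008 -0.068 -0.054] op 0.6729881553544633 64.40680861473083
x [ 0.253  0.967 -0.001] y [ 0.967 -0.253  0.001] z [ 0.    -0.001 -1.   ]
```

Request:
send_rows([
  [[0.002,-0.0015,-0.02,0,0,0,-1],[0,0,-0.02,0,0,0,-1],[0,0,-0.014,0,0,0,-1],[0,0,0,0,0,0,-1],[0,0,0,0,0,0,-1]],
])

```text
clock: 14.15
eef_pos: [461.6, 238.8, 70.3]
tcp_rot: [3.141, 0.002, 1.312]
contact_force: [-0.6, -0.2, -0.1]
opening: 0.67
grasp_force: 64.4
```

```bash
python3 - <<'E'
from st import *
st()
from h import *
for n in("side","top"):
    f=grab_frame(n);pickle.dump(f,open(n+"5.pkl","wb"))
    print(n,proj(f,[[461.3,241.2,40]]))
s=load("side5")["img"][110:210,210:310];t=load("top5")["img"][180:280,145:245]
r=lambda a:cv2.resize(a,(400,400),interpolation=cv2.INTER_CUBIC)
cv2.imwrite("pics/p6.png",np.hstack([r(s),r(t)])[:,:,::-1])
E
```

```text
14.15 q [ 0.476  0.439  1.991 -0.003  0.714  0.736] p [461.64  238.768  70.31 ] F [-0.623 -0.22  -0.071] T [0.047 0.    0.02 ] op 0.6700698899079871 64.38596606254578
x [ 0.256  0.967 -0.002] y [ 0.967 -0.256  0.   ] z [-0.    -0.002 -1.   ]
side [[260.094 149.635]]
top [[192.898 229.804]]
```

Request:
send_rows([
  [[-0.0003,0.002,-0.004,0,0,0,-1],[0,0,0,0,0,0,-1],[0,0,0,0,0,0,-1]],
])

```text
clock: 14.55
eef_pos: [461.4, 241.4, 66.6]
tcp_rot: [3.141, 0.001, 1.313]
contact_force: [-0.5, 0.2, 0.2]
opening: 0.674
grasp_force: 64.4
```

Request:
send_rows([
  [[0,0,-0.002,0,0,0,-1],[0,0,0,0,0,0,-1]],
])

```text
clock: 14.75
eef_pos: [461.2, 241.2, 64.2]
tcp_rot: [3.141, 0.002, 1.312]
contact_force: [0.9, 0.8, -0.9]
opening: 0.672
grasp_force: 64.4
```

Right on target (461.3, 241.2). Now the rim (TCP about 62.6 if it catches).

Request:
send_rows([
  [[0,0,-0.0015,0,0,0,-1],[0,0,-0.0015,0,0,0,-1],[0,0,0,0,0,0,-1]],
])

```text
clock: 15.05
eef_pos: [461.2, 241.2, 61.1]
tcp_rot: [3.141, 0.002, 1.312]
contact_force: [-0.9, -0.0, 0.2]
opening: 0.671
grasp_force: 64.4
```

Request:
send_rows([
  [[0,0,-0.0015,0,0,0,-1],[0,0,0,0,0,0,-1]],
])

```text
clock: 15.25
eef_pos: [461.3, 241.2, 59.7]
tcp_rot: [3.141, 0.002, 1.312]
contact_force: [0.5, -0.0, -0.5]
opening: 0.676
grasp_force: 64.4
```

It has passed rim level without contact, so it is entering the hollow.

Request:
send_rows([
  [[0,0,-0.0015,0,0,0,-1],[0,0,-0.001,0,0,0,-1],[0,0,0,0,0,0,-1]],
])

```text
clock: 15.55
eef_pos: [461.3, 241.2, 57.2]
tcp_rot: [3.141, 0.002, 1.312]
contact_force: [-0.4, 0.6, -0.2]
opening: 0.675
grasp_force: 64.4
```

Request:
send_rows([
  [[0,0,-0.0015,0,0,0,-1],[0,0,-0.0005,0,0,0,-1],[0,0,0,0,0,0,-1]],
])

```text
clock: 15.85
eef_pos: [461.3, 241.2, 55.3]
tcp_rot: [3.141, 0.002, 1.312]
contact_force: [0.5, 0.1, -1.1]
opening: 0.675
grasp_force: 64.4
```

Request:
send_rows([
  [[0,0,-0.001,0,0,0,-1],[0,0,0,0,0,0,-1]],
])

```text
clock: 16.05
eef_pos: [461.3, 241.2, 54.3]
tcp_rot: [3.141, 0.002, 1.312]
contact_force: [-0.5, -0.1, -1.4]
opening: 0.672
grasp_force: 64.4
```

Request:
send_rows([
  [[0,0,-0.001,0,0,0,-1],[0,0,0,0,0,0,-1]],
])

```text
clock: 16.25
eef_pos: [461.4, 241.3, 53.9]
tcp_rot: [3.141, 0.002, 1.312]
contact_force: [-2.6, -1.6, 7.7]
opening: 0.669
grasp_force: 65.5
```

Request:
send_rows([
  [[0,0,-0.001,0,0,0,-1],[0,0,0,0,0,0,-1]],
])

```text
clock: 16.45
eef_pos: [461.4, 241.2, 53.8]
tcp_rot: [3.141, 0.001, 1.312]
contact_force: [-5.9, -3.3, 22.3]
opening: 0.676
grasp_force: 67.1
```

Request:
send_rows([
  [[0,0,0.001,0,0,0,0.6],[0,0,0,0,0,0,1],[0,0,0,0,0,0,1],[0,0,0.005,0,0,0,1],[0,0,0.02,0,0,0,1],[0,0,0.02,0,0,0,-1],[0,0,0,0,0,0,-1],[0,0,0,0,0,0,-1],[0,0,0,0,0,0,-1],[0,0,0,0,0,0,-1]],
], grip_force=20)

```text
clock: 17.45
eef_pos: [460.9, 241.0, 97.6]
tcp_rot: [-3.141, 0.003, 1.312]
contact_force: [0.7, -0.1, -0.0]
opening: 0.15
grasp_force: 0.0
```

Request:
send_rows([
  [[0,0,-0.018,0,0,0,-1],[0,0,-0.008,0,0,0,-1],[0,0,-0.003,0,0,0,-1],[0,0,0,0,0,0,-1],[0,0,0,0,0,0,-1]],
])

```text
clock: 17.95
eef_pos: [461.5, 241.3, 69.5]
tcp_rot: [3.141, 0.002, 1.312]
contact_force: [0.8, 0.8, -0.1]
opening: 0.0
grasp_force: 0.0
```

Request:
send_rows([
  [[0,0,-0.0025,0,0,0,-1],[0,0,-0.0015,0,0,0,-1],[0,0,0,0,0,0,-1]],
])

```text
clock: 18.25
eef_pos: [461.3, 241.2, 65.4]
tcp_rot: [3.141, 0.002, 1.312]
contact_force: [-0.4, 0.4, -0.5]
opening: -0.003
grasp_force: 0.0
```

Request:
send_rows([
  [[0,0,-0.0015,0,0,0,-1],[0,0,0,0,0,0,-1]],
])

```text
clock: 18.45
eef_pos: [461.3, 241.2, 63.8]
tcp_rot: [3.141, 0.002, 1.312]
contact_force: [0.0, 0.8, 0.4]
opening: 0.001
grasp_force: 0.0
```

Request:
send_rows([
  [[0,0,-0.001,0,0,0,-1],[0,0,0,0,0,0,-1]],
])

```text
clock: 18.65
eef_pos: [461.5, 241.3, 63.1]
tcp_rot: [3.141, 0.001, 1.312]
contact_force: [-1.1, -0.6, 4.2]
opening: -0.002
grasp_force: 1.8
```

Contact at TCP 63.1 puts the blank's top at about 46 mm, which is fully home. I'll back off and check.

Request:
send_rows([
  [[0,0,-0.0005,0,0,0,-1],[0,0,0.005,0,0,0,-1],[0,0,0.03,0,0,0,-1],[0,-0.02,0.04,0,0,0,-1],[0,-0.045,0.02,0,0,0,-1],[0,-0.045,0.02,0,0,0,-1],[-0.01,-0.045,0,0,0,0,-1],[-0.01,-0.045,0,0,0,0,-1],[-0.01,-0.045,0,0,0,0,-1],[0,0,0,0,0,0,-1]],
])

```text
clock: 19.65
eef_pos: [429.8, -7.8, 177.5]
tcp_rot: [3.141, 0.003, 1.308]
contact_force: [-0.5, -0.3, -0.3]
opening: 0.002
grasp_force: 0.0
```

```bash
python3 - <<'E'
from st import *
st()
from h import *
for n in("side","top"):
    f=grab_frame(n);pickle.dump(f,open(n+"6.pkl","wb"))
s=load("side6")["img"][110:210,210:310];t=load("top6")["img"][180:280,145:245]
r=lambda a:cv2.resize(a,(400,400),interpolation=cv2.INTER_CUBIC)
w=lambda n:cv2.resize(load(n)["img"][0:400:1,:],(400,200),interpolation=cv2.INTER_AREA)
cv2.imwrite("pics/p7.png",np.vstack([np.hstack([r(s),r(t)]),np.hstack([w("side6"),w("top6")])])[:,:,::-1])
E
```

```text
19.65 q [-0.019  0.14   2.102 -0.004  0.899  0.246] p [429.767  -7.771 177.452] F [-0.548 -0.347 -0.314] T [-0.005 -0.074 -0.052] op 0.002172393681802157 0.0
x [ 0.26   0.966 -0.003] y [ 0.966 -0.26   0.001] z [-0.    -0.003 -1.   ]
```

View pics/p7.png

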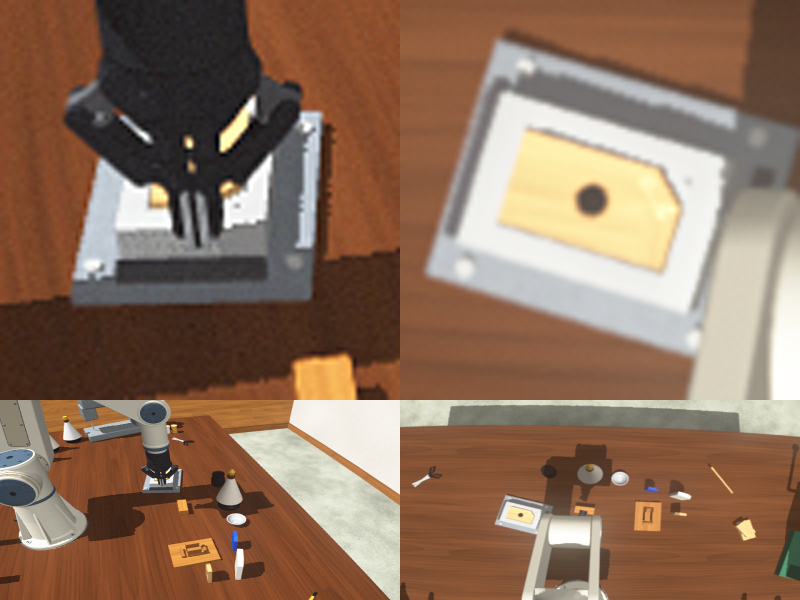

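The top crop shows the blank flush in the hollow with its mark up at (591,200) and the cut corner matching at (670,185). The figure, jar and tin are where they stood, and the arm is clear of everything.

```bash
python3 -c "
from rig import *
print(sign_off())"
```

```text
the job is handed in; nothing more can be done
None
```

The blank is seated in the die, mark up and released. A light press found its top at about 46 mm, the fully-home height. The figure, jar and tin look unmoved, and the job was handed in at about 20 s of the 56 s limit.

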